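Rake a dropped bearing out from under the low rack

TASK

A ball bearing has rolled under the low slatted parts rack. Take the flat hooked probe, reach under the rack past the bearing, bring the blade gently down on the steel bench sheet, and rake the bearing out with the hook through the open front with the blade pressed firmly on the sheet all the way so that it cannot ride up. Do not lean hard on the sheet, shove the rack, or disturb the other things; finish with the bearing flat on the sheet and the whole probe lying flat too, both at least a finger's width clear of the rack, and let go.

Things in the scene. Friction and masses are not known exactly. Their poses are not given: they have to be found in the camera images.
- rack: Low rack, wood slats between green end plates, fixed. Origin on the sheet under its middle; x along its 340 mm length (within 0.12 rad of world x), z up. Slats from y = -90 (open front) to +90 mm; 22 mm clear below them, 12 mm thick, 20 mm gaps at y = -50, 0 and 50 mm. End plates 50 mm high leave x = -160 to +160 mm free; behind, posts and a narrow board at y = 75 to 140 mm stand 270 mm high
- bearing: Steel ball bearing, 47 mm diameter, 14 mm high, about 0.11 kg, flat on the sheet under the rack, alone there; origin at the centre of its underside. It starts at x = -10 to 85, y = -40 to 30 mm of the rack and is seen from above only through the slat gaps. Blade (8 mm) plus bearing (14 mm) fill the 22 mm under the rack: the blade cannot pass over it, only beside it
- probe: Flat probe, 0.2 kg, lying on the sheet: steel strip 8 mm thick, 22 mm wide, from x = -30 to 256 mm, its underside on it; at the far end a hook as thick (x = 240 to 256 mm) reaches sideways to y = -50 mm. Origin at the underside, below the upright black grip. Its x starts within 0.4 rad of world +y, so the hook points away from the robot
- probe_grip (a point): Where the probe is held: on the axis of its upright grip, 50 mm above the underside. The grip is a block 14 mm thick along the probe's x, 36 mm wide along its y, top 75 mm above the underside. Pinch it firmly (100 N) across the 14 mm, fingers before and behind along the probe's x, so that the blade does not tip. Axes as the probe's
- probe_pocket (a point): Where the bearing's centre comes to lie when it nestles in the corner of strip and hook: at x = 216.5, y = -34.5, z = 7 mm of the probe. Axes as the probe's
- probe_tip (a point): Middle of the probe's far end, x = 256, y = 0, z = 4 mm of the probe
- sheet: Flat rigid steel sheet, 3 mm thick, fixed on the bench; rack, bearing and probe stand on its top, at z = 3 mm. Origin under its middle. The probe's own weight puts 2 N on it; a firm press is 12 to 22 N in all, hard leaning above 30 N. It climbs steeply, within 1 to 2 mm, and gripping shifts the probe by as much: feel for the sheet, lowering the blade at 5 mm/s or in steps of 0.5 mm or less
- pulley: Steel belt pulley 60 mm wide, 30 mm high, standing on the rack's slats near their robot-side end; leave it alone
- filter: White oil filter can, 60 mm wide, 70 mm high, on the sheet; leave it alone
- flange: Rusty hub flange, 74 mm wide, 44 mm high, on the bench behind the rack, to the left; leave it alone
- wrench: Wrench, 170 mm long, lying on the bench to the robot's right; leave it alone
- piston: Aluminium piston blank, 66 mm wide, 50 mm high, on the sheet; leave it alone
- bolt: Headed bolt, 60 mm high, standing on its foot on the bench between robot and probe; leave it alone

How it is judged:
On the way, in this order (a step that is already met when the one before it is completed fails the run):
1. with the bearing still under the rack, the held hook is behind it and the blade is pressed on the sheet with more than 10 N (y of bearing in the frame of rack above -0.08 m and horizontal distance between bearing and probe_pocket below 0.03 m and y of bearing in the frame of probe below -0.02 m and x of bearing in the frame of probe below 0.23 m and contact force between probe and the fingers above 1 N and contact force between probe and sheet above 10 N), for 0.2 s.
2. as the bearing comes out past the slats' front edge it is in the hook and the blade still pressed on the sheet with more than 10 N (y of bearing in the frame of rack between -0.14 and -0.085 m and horizontal distance between bearing and probe_pocket below 0.03 m and contact force between probe and sheet above 10 N), for 0.1 s.
3. the bearing is raked out through the front by the held hook (y of bearing in the frame of rack below -0.1285 m and horizontal distance between bearing and probe_pocket below 0.03 m and contact force between probe and the fingers above 1 N), for 0.1 s.
At the end, for the whole second after the job is handed in: Bearing flat and at rest on the sheet in front of the rack, its rim at least 15 mm clear of the slats (centre below y = -128.5 mm of the rack); probe released, flat and at rest, its far end 15 mm clear of the slats (y of bearing in the frame of rack below -0.1285 m and height (world z) of bearing between -0.001 and 0.007 m and angle between bearing's own z axis and vertical below 0.1 rad and linear speed of each of bearing, probe below 0.01 m/s and y of probe_tip in the frame of rack below -0.105 m and height (world z) of probe_tip below 0.012 m and angle between probe's own z axis and vertical below 0.06 rad and contact force between probe and the fingers below 0.05 N); the robot touches nothing.
It fails at once if while its end is under or near the rack, the probe leans on the sheet with more than 30 N (y of probe_tip in the frame of rack above -0.105 m and contact force between probe and sheet above 30 N).
It fails at once if the probe pushes the rack with more than 12 N (contact force between probe and rack above 12 N).
It fails at once if the probe presses the bearing with more than 20 N (contact force between probe and bearing above 20 N).
It fails at once if the robot itself touches the rack with more than 3 N or touches the bearing (contact force between any of the arm, the fingers and rack above 3 N or contact force between the fingers and bearing above 0.5 N).
It fails at once if a bystander (pulley, filter, flange, wrench, piston or bolt) is moved more than 15 mm (distance of any of pulley, filter, flange, wrench, piston, bolt from where it was at the start of the episode above 0.015 m).
It also fails if it takes over 64 s, if anything falls off the work surface, if the arm or the gripper's body presses on something with over 40 N, if the wrist force passes 120 N, or if a joint passes its speed limit or range.

ROBOT

A 7-joint arm with a two-finger parallel gripper is mounted at the origin on the work surface. World frame = base frame: x ahead of the robot, y to its left, z up, the work surface at z = 0. Lengths are in m, angles in rad, forces in N, time in s.
With the tool pointing down it reaches from about 0.425 to 0.875 m from the base axis. Payload 4.7 kg.
Tool frame: the origin (TCP) lies between the finger pads; the fingertips stand 22 mm ahead of it and the grasp point (between the pads) lies 3 mm ahead of it (arm.tips_ahead is the distance from the TCP to the fingertips, in m); y points along the fingers, z is the direction in which the jaws open and shut, and the axes are right-handed (so a half turn about y gives the same grasp; the last joint's range is limited). The gripper opens to 87 mm and grips with 3 to 60 N. Pads are 19 mm wide; open, the fingers measure 117 mm over their backs; the gripper's body (75 mm by 190 mm) begins 51 mm behind the grasp point.
Start: joints at [1.332, 0.321, -0.07, 1.45, 0.023, 1.371, -0.057], TCP at [0.163, -0.629, 0.245] pointing down, gripper open.
Joint ranges: [-2.86, 2.86], [-0.3, 2.09], [-1.38, 1.24], [0.06, 2.45], [-1.56, 4.7], [0.09, 2.05], [-2.69, 2.69]. Speed limits (rad/s): [2.57, 2.57, 3.14, 3.14, 3.14, 3.14, 3.14].

INTERFACE

Orientations are given as a rotation vector (axis times angle).
In Python, from rig import readout, cams, hand_in, arm gives the robot as it stands.
- The arm moves only by the tool send_rows, never from a script. Its argument "commands" is a list of rows, each an object with "delta_rot": the turn, a rotation vector about the tool's x, y, z in degrees, a list of three; "linear": the shift along the tool's x, y, z in mm, a list of three; "grip": the opening in per cent of the stroke, from 0 (shut) to 100 (fully open). In form: [{"delta_rot": [rx, ry, rz], "linear": [dx, dy, dz], "grip": grip}, ...]. A call has 1 to 10 rows; each row shifts and turns the commanded pose from where the row before left it, along the tool's axes as they then stand; what a row does not reach is not made up. A row lasts 1/12 s, in which the tool goes at most 41.7 mm and 7.16 degrees, less where a joint would pass 70% of its speed; a pose out of reach is approached as far as the arm can. A call with a gripper value outside its range is refused whole. The fingers move at their own pace and stop on an object; "squeeze" is the grip in N (left out, the last holds). Time passes only in rows, so rows that do not move let the fingers close. It gives the time, the measured TCP pose, the force and the opening at its end, in the units of the state.
- readout.get_obs(): the state, without advancing time (a new reading comes with each control period).
- cams.read_camera(name): name is "side" or "top" or "wrist"; returns the picture (420x560x3 uint8, red, green, blue); there is no depth.
- cams.camera_info(name): a dict with "fx", "fy", "cx", "cy" (pixels), "R" (3x3) and "t" (3): a world point X has camera coordinates R X + t. Camera axes: x right, y down, z forward; pixel columns grow to the right and rows downward; lengths in m; the calibration is good to about 2 mm. The wrist camera is an equidistant fisheye: a pixel r from the principal point sees the ray r / f radians off the axis. A picture is of the moment at which its call begins: read the wrist's pose just before it. camera_info takes no time and is no camera call; for the wrist camera it gives the pose at the moment of the call.
- hand_in(): hands the job in, once; it reports no verdict.
The state is a dict: "t": time; "q": joint angles; "dq": joint speeds; "effort": joint torques, N m; "tool_pos": TCP position; "orientation": TCP orientation; "wrist_force": force on the tool from outside, world axes, zero at the start; "ft_torque": the same for the moment, N m; "finger_gap": finger opening in m.
Only numpy, scipy, OpenCV 4.12 (cv2) and the standard library are available. Lean on these libraries where they do the work, as an engineer would, in place of code of your own. Each camera call takes 0.05 s, during which the arm holds its last target.

## Working session

There is one attempt and no reset: what is moved stays moved. The work goes in short steps, Python scripts to look and compute and a tool call to move; the robot and the scene stay as the last step left them, time stands still between calls to the robot, and variables do not carry over. Pictures are saved under pics/ and viewed, and the job is handed in when it is done.

Besides the shell and the picture viewer there is one more tool, called after "Request:" by a JSON object that holds its "api" and its "payload", one argument or row to a line. send_rows: Moves the arm, as the interface text tells. Its arguments: {"type":"object","properties":{"commands":{"type":"array"},"squeeze":{"type":"number"}},"required":["commands"]}

```bash
mkdir -p pics; ls
python3 - <<'E'
from rig import readout, cams, hand_in, arm
import cv2, numpy as np
print(readout.get_obs()); print([a for a in dir(arm) if a[0]!='_'], arm.tips_ahead)
for n in ["side","top","wrist"]:
    print(n,cams.camera_info(n))
    cv2.imwrite(f"pics/{n}0.png",cams.read_camera(n)[:,:,::-1])
E
```

```text
pics
{'t': 0.0, 'q': array([ 1.33208236,  0.32182188, -0.07007088,  1.45164883,  0.02256591,
        1.37079376, -0.05694571]), 'dq': array([-1.36816140e-03, -4.78546848e-04,  1.35246515e-03, -2.43063916e-04,
       -7.21964840e-05, -1.67903401e-03, -1.39664488e-03]), 'effort': array([-7.81028521e-04, -4.91299438e+01, -4.04430740e-01, -3.12535250e+01,
       -6.39495696e-02,  4.35906218e-02,  1.52130874e-04]), 'tool_pos': array([ 0.16241582, -0.62886477,  0.24347521]), 'orientation': array([-0.26550175,  2.08890322, -2.08498887]), 'wrist_force': array([-1.12336609, -0.08200323, -0.6105517 ]), 'ft_torque': array([0.02341936, 0.00755815, 0.01478001]), 'finger_gap': 0.08706434029123575}
['IKError', 'tips_ahead'] 0.022
side {'fx': 386.570857968601, 'fy': 386.570857968601, 'cx': 279.4164099511555, 'cy': 212.63927244056103, 'R': array([[-0.98979   , -0.14232158,  0.00776679],
       [-0.08837199,  0.5700138 , -0.81686882],
       [ 0.11183088, -0.80921495, -0.5767712 ]]), 't': array([0.53271732, 0.11686834, 0.8901117 ])}
top {'fx': 512.0033869097533, 'fy': 512.0033869097533, 'cx': 285.6419983212706, 'cy': 215.68763522897348, 'R': array([[-0.01150536, -0.99974118,  0.01962635],
       [-0.99711519,  0.00999804, -0.07524183],
       [ 0.07502613, -0.02043541, -0.99697215]]), 't': array([-0.02738508,  0.54105077,  1.37495896])}
wrist {'fx': 325.19226210127806, 'fy': 325.19226210127806, 'cx': 282.98614595334334, 'cy': 210.83134030568903, 'R': array([[ 2.49714597e-01, -9.68319119e-01, -8.39185326e-04],
       [-9.34349521e-01, -2.41181716e-01,  2.62340146e-01],
       [-2.54231375e-01, -6.47260715e-02, -9.64975100e-01]]), 't': array([-0.64947065, -0.0308759 ,  0.39014647])}
```

View pics/top0.png

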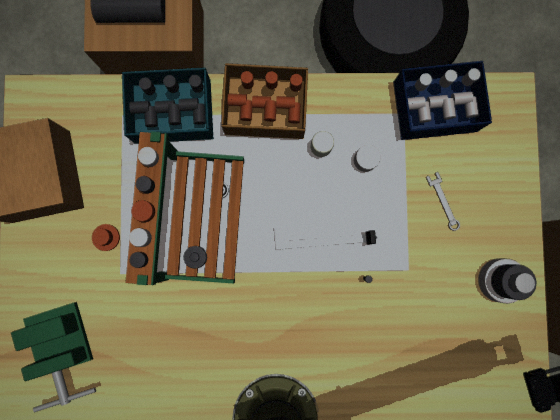

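View pics/side0.png

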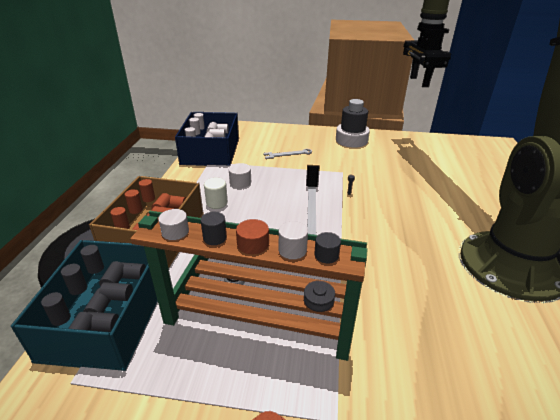

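View pics/wrist0.png

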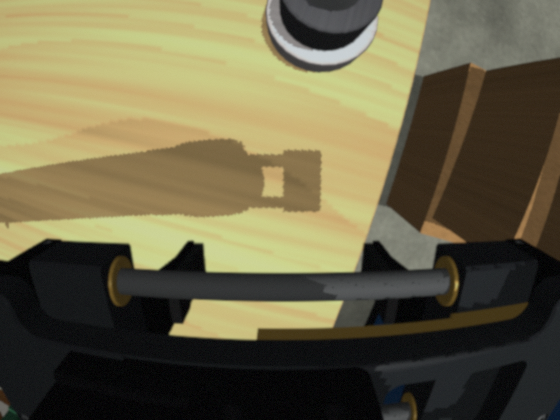

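The top view shows the rack on the left (slats at columns 168–243), the bearing in the front gap near (225,190), and the probe with its grip at (370,237) and hook corner at (275,248). The filter and piston are at (320,145) and (367,160), and the bolt is at (366,279). I'll enlarge this view.

Run:
```python
import cv2
a=cv2.imread("pics/top0.png")
cv2.imwrite("pics/c1.png",cv2.resize(a[125:290,120:260],None,fx=3.5,fy=3.5,interpolation=cv2.INTER_CUBIC))
cv2.imwrite("pics/c2.png",cv2.resize(a[215:290,260:395],None,fx=5.5,fy=5.5,interpolation=cv2.INTER_CUBIC))
```

```text
(no output)
```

View pics/c1.png

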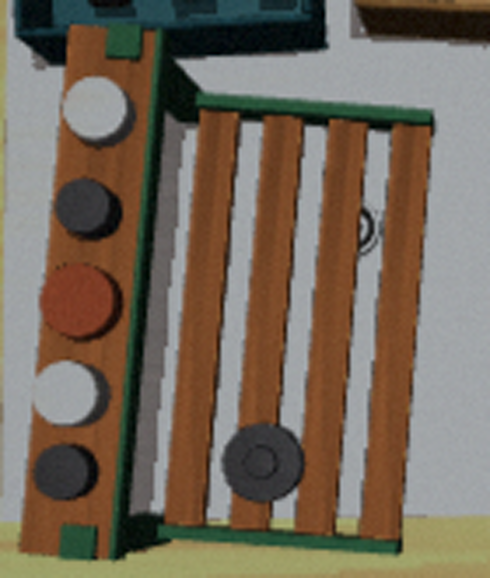

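View pics/c2.png

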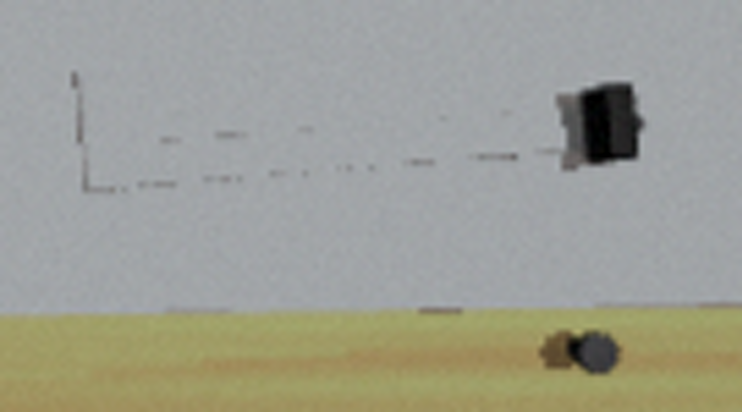

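```bash
cat > h.py <<'E'
import numpy as np, cv2
from rig import readout, cams, arm
from scipy.spatial.transform import Rotation as Ro
def ray(n,u,v,z,info=None):
    c=info or cams.camera_info(n); 
    if n=="wrist":
        dx,dy=(u-c['cx'])/c['fx'],(v-c['cy'])/c['fy']; r=np.hypot(dx,dy)+1e-12
        d=np.array([dx/r*np.sin(r),dy/r*np.sin(r),np.cos(r)])
    else: d=np.array([(u-c['cx'])/c['fx'],(v-c['cy'])/c['fy'],1])
    C=-c['R'].T@c['t']; w=c['R'].T@d
    return C+w*(z-C[2])/w[2]
E
python3 - <<'E'
from h import *
a=cv2.imread("pics/top0.png"); hsv=cv2.cvtColor(a,cv2.COLOR_BGR2HSV)
m=((hsv[...,0]<14)&(hsv[...,1]>110)&(hsv[...,2]>50)).astype(np.uint8)
m[:, :166]=0; m[:,250:]=0; m[:150]=0; m[285:]=0
cn,_=cv2.findContours(m,cv2.RETR_EXTERNAL,cv2.CHAIN_APPROX_NONE)
for c in cn:
    if cv2.contourArea(c)<100: continue
    r=cv2.minAreaRect(c); b=cv2.boxPoints(r)
    P=np.array([ray("top",u,v,0.037) for u,v in b])[:,:2]
    print(r,"\n",(P*1000).round(1).tolist(), (P.mean(0)*1000).round(1))
g=((hsv[...,0]>40)&(hsv[...,0]<90)&(hsv[...,1]>100)).astype(np.uint8)
g[:, :168]=0; g[:,250:]=0; g[:145]=0; g[290:]=0
cn,_=cv2.findContours(g,cv2.RETR_EXTERNAL,cv2.CHAIN_APPROX_NONE)
for c in cn:
    if cv2.contourArea(c)<20: continue
    b=cv2.boxPoints(cv2.minAreaRect(c)); print('green',b.round(1).tolist(),[ (ray("top",u,v,0.053)[:2]*1000).round(1).tolist() for u,v in b])
o=lambda x,y:(120+(x+.5)/3.5-.5,125+(y+.5)/3.5-.5)
print('bearing rim', ray("top",*o(383,230),0.017),'bore edge',ray("top",*o(366,230),.017))
p=lambda x,y:(260+(x+.5)/5.5-.5,215+(y+.5)/5.5-.5)
print('hook corner',ray("top",*p(85,189),.006),'hook end',ray("top",*p(75,72),.006),'strip far',ray("top",*p(545,150),.006))
print('grip top', [ray("top",*p(x,y),.078).round(4) for x,y in [(607,85),(633,83),(638,157),(611,160)]])
print('bolt',ray("top",*p(598,352),.06),'pulley',ray("top",*o(262,462),.067))
for n,u,v in [('filter',322,142),('piston',367,160)]: print(n,ray("top",u,v,.06))
E
```

```text
((232.82498168945312, 219.486083984375), (11.101297378540039, 118.05889892578125), 4.548042297363281) 
 [[375.1, 136.9], [691.8, 110.9], [689.1, 80.9], [372.4, 107.5]] [532.1 109.1]
((214.36209106445312, 218.15518188476562), (11.211139678955078, 118.3398208618164), 4.763641834259033) 
 [[379.0, 186.7], [696.2, 160.3], [693.4, 130.1], [376.1, 157.0]] [536.2 158.5]
((197.1125946044922, 202.1328125), (11.29118824005127, 88.9342269897461), 4.707851886749268) 
 [[460.9, 229.4], [700.3, 210.4], [697.6, 180.0], [458.1, 199.4]] [579.2 204.8]
((177.3199005126953, 215.5712890625), (11.391796112060547, 118.20611572265625), 4.969740390777588) 
 [[387.3, 285.7], [703.9, 259.9], [700.9, 229.3], [384.3, 255.6]] [544.1 257.6]
green [[167.89999389648438, 278.1000061035156], [168.10000610351562, 274.6000061035156], [234.10000610351562, 279.20001220703125], [233.8000030517578, 282.6000061035156]] [[377.1, 278.7], [386.1, 278.2], [372.0, 105.2], [363.1, 105.9]]
green [[165.8000030517578, 158.0], [168.10000610351562, 144.5], [243.5, 157.1999969482422], [241.1999969482422, 170.6999969482422]] [[696.2, 286.0], [732.6, 280.2], [696.5, 78.7], [660.2, 85.0]]
bearing rim [0.61208004 0.12078353 0.017     ] bore edge [0.61220005 0.13404919 0.017     ]
hook corner [ 0.45071577 -0.00341988  0.006     ] hook end [0.50911401 0.00099515 0.006     ] strip far [ 0.46758568 -0.23368465  0.006     ]
grip top [array([ 0.4965, -0.2522,  0.078 ]), array([ 0.4973, -0.2647,  0.078 ]), array([ 0.4622, -0.2662,  0.078 ]), array([ 0.4609, -0.2533,  0.078 ])]
bolt [ 0.36951737 -0.24818224  0.06      ] pulley [0.43242861 0.20689742 0.067     ]
filter [ 0.73493449 -0.13219452  0.06      ]
piston [ 0.68518396 -0.25212087  0.06      ]
```

```bash
cat >> h.py <<'E'
def st():
    o=readout.get_obs(); R=Ro.from_rotvec(o['orientation']).as_matrix()
    print('t %.2f pos %s gap %.4f F %s'%(o['t'],(o['tool_pos']*1000).round(1),o['finger_gap'],o['wrist_force'].round(1)))
    return o,R
E
python3 - <<'E'
from h import *
o,R=st(); print(R.round(3))
yaw=np.radians(94.25)
for s in (1,-1):
    z=s*np.array([np.cos(yaw),np.sin(yaw),0]); y=np.array([0,0,-1.]); x=np.cross(y,z)
    T=np.array([x,y,z]).T
    rv=Ro.from_matrix(R.T@T).as_rotvec(degrees=True)
    print(s,rv.round(2), 'shift in target frame to 0.48,-.2585,.2:', (T.T@(np.array([.48,-.2585,.22])-o['tool_pos'])*1000).round(1),(R.T@(np.array([.48,-.2585,.22])-o['tool_pos'])*1000).round(1))
E
```

```text
t 0.15 pos [ 162.4 -629.   243.7] gap 0.0871 F [ 0.5 -0.2 -0.9]
[[-0.968 -0.     0.25 ]
 [-0.25   0.001 -0.968]
 [ 0.    -1.    -0.001]]
1 [ 2.0000e-02 -1.6976e+02 -1.2000e-01] shift in target frame to 0.48,-.2585,.2: [344.1  23.7 345.9] [-400.1   24.1 -279.3]
-1 [8.000e-02 1.024e+01 1.000e-02] shift in target frame to 0.48,-.2585,.2: [-344.1   23.7 -345.9] [-400.1   24.1 -279.3]
```

Request:
{"api": "send_rows", "payload": {
  "commands": [
    {"delta_rot":[0,5.12,0],"linear":[0,0,0],"grip":100},
    {"delta_rot":[0,5.12,0],"linear":[0,0,0],"grip":100},
    {"delta_rot":[0,0,0],"linear":[-26.5,0,-26.6],"grip":100},
    {"delta_rot":[0,0,0],"linear":[-26.5,0,-26.6],"grip":100},
    {"delta_rot":[0,0,0],"linear":[-26.5,0,-26.6],"grip":100},
    {"delta_rot":[0,0,0],"linear":[-26.5,0,-26.6],"grip":100},
    {"delta_rot":[0,0,0],"linear":[-26.5,0,-26.6],"grip":100},
    {"delta_rot":[0,0,0],"linear":[-26.5,0,-26.6],"grip":100},
    {"delta_rot":[0,0,0],"linear":[-26.5,0,-26.6],"grip":100},
    {"delta_rot":[0,0,0],"linear":[-26.5,0,-26.6],"grip":100}
  ]
}}

```text
t: 0.98
tool_pos: [0.359, -0.3997, 0.2444]
orientation: [-0.081, 2.184, -2.184]
wrist_force: [0.3, -1.3, 0.5]
finger_gap: 0.0869
```

Request:
{"api": "send_rows", "payload": {
  "commands": [
    {"delta_rot":[0,0,0],"linear":[-26.5,0,-26.6],"grip":100},
    {"delta_rot":[0,0,0],"linear":[-26.5,0,-26.6],"grip":100},
    {"delta_rot":[0,0,0],"linear":[-26.5,0,-26.6],"grip":100},
    {"delta_rot":[0,0,0],"linear":[-26.5,0,-26.6],"grip":100},
    {"delta_rot":[0,0,0],"linear":[-26.5,0,-26.6],"grip":100},
    {"delta_rot":[0,0,0],"linear":[0,0,0],"grip":100},
    {"delta_rot":[0,0,0],"linear":[0,0,0],"grip":100}
  ]
}}

```text
t: 1.57
tool_pos: [0.4819, -0.2562, 0.2443]
orientation: [-0.087, 2.181, -2.18]
wrist_force: [-0.7, -1.0, -0.2]
finger_gap: 0.0868
```

Run:
```python
from h import *
import pickle
o,R=st(); print(R.round(4),o['q'].round(2)); c=cams.camera_info("wrist"); im=cams.read_camera("wrist"); pickle.dump((c,im),open("w1.pkl","wb"))
print((-c['R'].T@c['t']).round(3))
cv2.imwrite("pics/w1.png",im[:,:,::-1])
```

```text
t 1.57 pos [ 481.9 -256.2  244.3] gap 0.0868 F [-0.7 -1.  -0.2]
[[-9.968e-01 -1.000e-04  7.990e-02]
 [-7.990e-02  7.000e-04 -9.968e-01]
 [ 0.000e+00 -1.000e+00 -7.000e-04]] [ 0.81  0.12 -0.4   1.7   0.05  1.33 -1.09]
[ 0.554 -0.251  0.385]
```

View pics/w1.png

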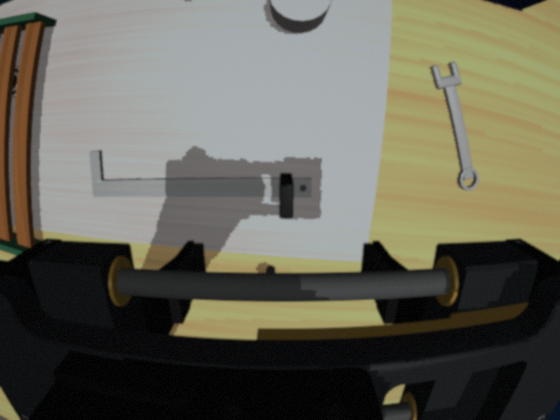

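The wrist view shows the probe clearly: hook end near (96,151), outer corner (92,195), grip near (287,183), rear end near (312,187). The rack slats are at the left edge.

Run:
```python
from h import *
import pickle
c,im=pickle.load(open("w1.pkl","rb"))
b=im[:,:,::-1]
cv2.imwrite("pics/w1a.png",cv2.resize(b[140:225,80:330],None,fx=3.2,fy=3.2,interpolation=cv2.INTER_CUBIC))
```

```text
(no output)
```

View pics/w1a.png

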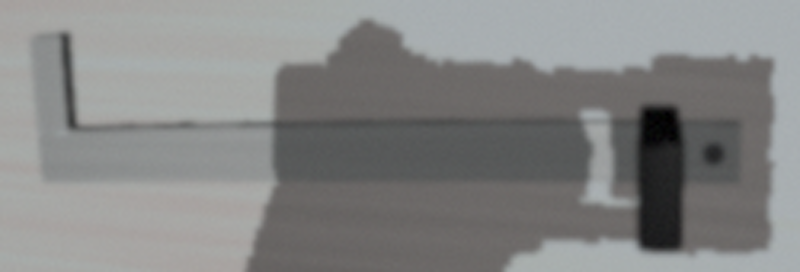

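Run:
```python
from h import *
import pickle
c,im=pickle.load(open("w1.pkl","rb"))
p=lambda x,y:(80+(x+.5)/3.2-.5,140+(y+.5)/3.2-.5)
f=lambda x,y,z:(ray("wrist",*p(x,y),z,c)*1000).round(1)
for n,x,y,z in [('corner out',42,181,.011),('hook end outer',31,35,.011),('hook end inner',64,34,.011),('inner corner',72,127,.011),('rear near',740,181,.011),('rear far',740,122,.011),('griptop',640,145,.078),('griptop',681,145,.078),('gt',642,247,.078),('gt',680,248,.078),('hole',713,153,.011)]:
  print(n,f(x,y,z))
```

```text
corner out [452.8  -4.5  11. ]
hook end outer [513.6  -1.4  11. ]
hook end inner [514.3 -18.2  11. ]
inner corner [476.4 -21.2  11. ]
rear near [ 473.3 -290.    11. ]
rear far [ 495.2 -287.8   11. ]
griptop [ 496.3 -251.9   78. ]
griptop [ 497.3 -264.1   78. ]
gt [ 464.7 -255.    78. ]
gt [ 465.3 -266.6   78. ]
hole [ 482.9 -279.1   11. ]
```

Request:
{"api": "send_rows", "payload": {
  "commands": [
    {"delta_rot":[0,0.3,0],"linear":[0,30,2.8],"grip":100},
    {"delta_rot":[0,0,0],"linear":[0,30,0],"grip":100},
    {"delta_rot":[0,0,0],"linear":[0,30,0],"grip":100},
    {"delta_rot":[0,0,0],"linear":[0,30,0],"grip":100},
    {"delta_rot":[0,0,0],"linear":[0,30,0],"grip":100},
    {"delta_rot":[0,0,0],"linear":[0,20,0],"grip":100},
    {"delta_rot":[0,0,0],"linear":[0,10,0],"grip":100},
    {"delta_rot":[0,0,0],"linear":[0,0,0],"grip":100},
    {"delta_rot":[0,0,0],"linear":[0,0,0],"grip":100}
  ]
}}

```text
t: 2.37
tool_pos: [0.4803, -0.263, 0.0649]
orientation: [-0.074, 2.187, -2.188]
wrist_force: [0.4, -0.2, -0.0]
finger_gap: 0.0871
```

Run:
```python
from h import *
import pickle
o,R=st(); print(R.round(4)); c=cams.camera_info("wrist"); im=cams.read_camera("wrist"); pickle.dump((c,im),open("w2.pkl","wb"))
cv2.imwrite("pics/w2.png",im[:,:,::-1])
```

```text
t 2.37 pos [ 480.3 -263.    64.9] gap 0.0871 F [ 0.4 -0.2 -0. ]
[[-9.978e-01 -2.000e-04  6.700e-02]
 [-6.700e-02 -3.000e-04 -9.978e-01]
 [ 2.000e-04 -1.000e+00  3.000e-04]]
```

View pics/w2.png

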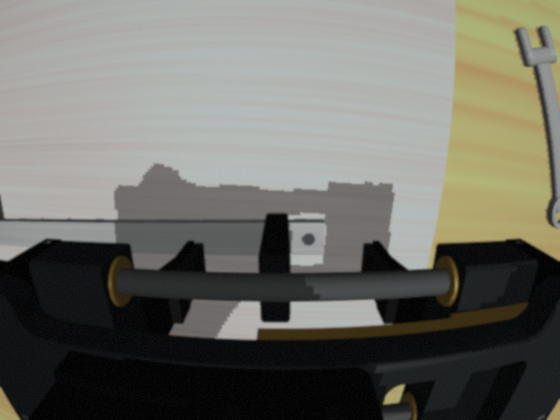

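Request:
{"api": "send_rows", "payload": {
  "commands": [
    {"delta_rot":[0,-0.25,0],"linear":[-1.5,4,-4],"grip":100},
    {"delta_rot":[0,0,0],"linear":[0,5,0],"grip":100},
    {"delta_rot":[0,0,0],"linear":[0,0,0],"grip":100},
    {"delta_rot":[0,0,0],"linear":[0,0,0],"grip":100},
    {"delta_rot":[0,0,0],"linear":[0,0,0],"grip":100},
    {"delta_rot":[0,0,0],"linear":[0,0,0],"grip":100}
  ]
}}

```text
t: 2.92
tool_pos: [0.4821, -0.2579, 0.0558]
orientation: [-0.08, 2.183, -2.184]
wrist_force: [0.3, 0.5, 0.7]
finger_gap: 0.0871
```

Run:
```python
from h import *
o,R=st(); print(R.round(4))
```

```text
t 2.92 pos [ 482.1 -257.9   55.8] gap 0.0871 F [0.3 0.5 0.7]
[[-9.973e-01  4.000e-04  7.310e-02]
 [-7.310e-02 -4.000e-04 -9.973e-01]
 [-3.000e-04 -1.000e+00  5.000e-04]]
```

Request:
{"api": "send_rows", "payload": {
  "commands": [
    {"delta_rot":[0,0,0],"linear":[0,0,0],"grip":0},
    {"delta_rot":[0,0,0],"linear":[0,0,0],"grip":0},
    {"delta_rot":[0,0,0],"linear":[0,0,0],"grip":0},
    {"delta_rot":[0,0,0],"linear":[0,0,0],"grip":0},
    {"delta_rot":[0,0,0],"linear":[0,0,0],"grip":0},
    {"delta_rot":[0,0,0],"linear":[0,0,0],"grip":0},
    {"delta_rot":[0,0,0],"linear":[0,0,0],"grip":0},
    {"delta_rot":[0,0,0],"linear":[0,0,0],"grip":0}
  ],
  "squeeze": 100
}}

```text
t: 3.58
tool_pos: [0.4819, -0.2577, 0.0555]
orientation: [-0.08, 2.184, -2.184]
wrist_force: [-0.4, 0.3, 0.3]
finger_gap: 0.042
```

Run:
```python
from h import *
o,R=st(); print(R.round(4),o['ft_torque'])
```

```text
t 3.58 pos [ 481.9 -257.7   55.5] gap 0.0420 F [-0.4  0.3  0.3]
[[-9.973e-01 -1.000e-04  7.320e-02]
 [-7.320e-02 -0.000e+00 -9.973e-01]
 [ 1.000e-04 -1.000e+00  0.000e+00]] [ 0.00435774  0.02470585 -0.02710347]
```

Accepted. The fingers are still closing.

Request:
{"api": "send_rows", "payload": {
  "commands": [
    {"delta_rot":[0,0,0],"linear":[0,0,0],"grip":0},
    {"delta_rot":[0,0,0],"linear":[0,0,0],"grip":0},
    {"delta_rot":[0,0,0],"linear":[0,0,0],"grip":0},
    {"delta_rot":[0,0,0],"linear":[0,0,0],"grip":0},
    {"delta_rot":[0,0,0],"linear":[0,0,0],"grip":0},
    {"delta_rot":[0,0,0],"linear":[0,0,0],"grip":0},
    {"delta_rot":[0,0,0],"linear":[0,0,0],"grip":0},
    {"delta_rot":[0,0,0],"linear":[0,0,0],"grip":0},
    {"delta_rot":[0,0,0],"linear":[0,0,0],"grip":0},
    {"delta_rot":[0,0,0],"linear":[0,0,0],"grip":0}
  ]
}}

```text
t: 4.42
tool_pos: [0.4819, -0.2579, 0.0556]
orientation: [-0.08, 2.184, -2.184]
wrist_force: [-0.6, -0.7, 0.2]
finger_gap: 0.0138
```

Run:
```python
from h import *
o,R=st(); print(R.round(4),o['ft_torque'])
```

```text
t 4.42 pos [ 481.9 -257.9   55.6] gap 0.0138 F [-0.6 -0.7  0.2]
[[-9.973e-01  0.000e+00  7.300e-02]
 [-7.300e-02 -3.000e-04 -9.973e-01]
 [-0.000e+00 -1.000e+00  3.000e-04]] [-0.13190634 -0.01367055 -0.05764457]
```

Request:
{"api": "send_rows", "payload": {
  "commands": [
    {"delta_rot":[0,0,0],"linear":[0,-2.5,0],"grip":0},
    {"delta_rot":[0,0,0],"linear":[0,-2.5,0],"grip":0},
    {"delta_rot":[0,2.25,0],"linear":[0,0,0],"grip":0},
    {"delta_rot":[0,2.25,0],"linear":[0,0,0],"grip":0},
    {"delta_rot":[0,2.25,0],"linear":[0,0,0],"grip":0},
    {"delta_rot":[0,2.2,0],"linear":[0,0,0],"grip":0},
    {"delta_rot":[0,0,0],"linear":[-2.4,0,-22.8],"grip":0},
    {"delta_rot":[0,0,0],"linear":[-2.5,0,-22.8],"grip":0},
    {"delta_rot":[0,0,0],"linear":[-2.5,0,-22.8],"grip":0},
    {"delta_rot":[0,0,0],"linear":[0,0,0],"grip":0}
  ]
}}

```text
t: 5.25
tool_pos: [0.4961, -0.1839, 0.0606]
orientation: [-0.083, -2.186, 2.179]
wrist_force: [-0.4, 0.6, -1.4]
finger_gap: 0.0139
```

Request:
{"api": "send_rows", "payload": {
  "commands": [
    {"delta_rot":[0,0,0],"linear":[0,0,0],"grip":0},
    {"delta_rot":[0,0,0],"linear":[0,0,0],"grip":0},
    {"delta_rot":[0,0,0],"linear":[0,0,0],"grip":0}
  ]
}}

```text
t: 5.5
tool_pos: [0.4946, -0.1914, 0.0606]
orientation: [-0.092, -2.177, 2.179]
wrist_force: [0.1, -0.6, -2.2]
finger_gap: 0.0135
```

Run:
```python
from h import *
import pickle
o,R=st(); print(R.round(4),o['ft_torque']); c=cams.camera_info("wrist"); im=cams.read_camera("wrist"); pickle.dump((c,im),open("w3.pkl","wb"))
cv2.imwrite("pics/w3.png",im[:,:,::-1])
t=cams.read_camera("top");cv2.imwrite("pics/top3.png",t[:,:,::-1])
cv2.imwrite("pics/c3.png",cv2.resize(t[140:290,160:390,::-1],None,fx=3.4,fy=3.4,interpolation=cv2.INTER_CUBIC))
```

```text
t 5.50 pos [ 494.6 -191.4   60.6] gap 0.0135 F [ 0.1 -0.6 -2.2]
[[-9.964e-01 -3.000e-04 -8.440e-02]
 [ 8.440e-02 -7.000e-04 -9.964e-01]
 [ 2.000e-04 -1.000e+00  7.000e-04]] [-0.08849186  0.0841744  -0.02078591]
```

View pics/w3.png

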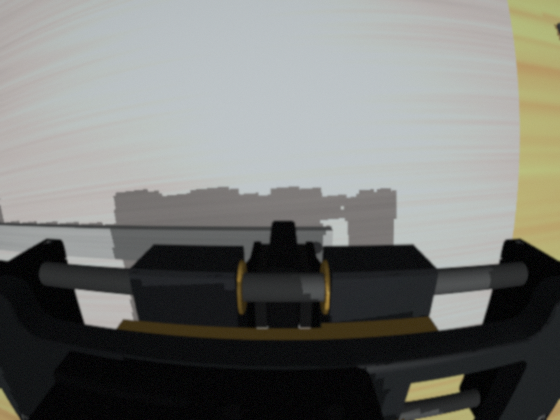

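View pics/c3.png

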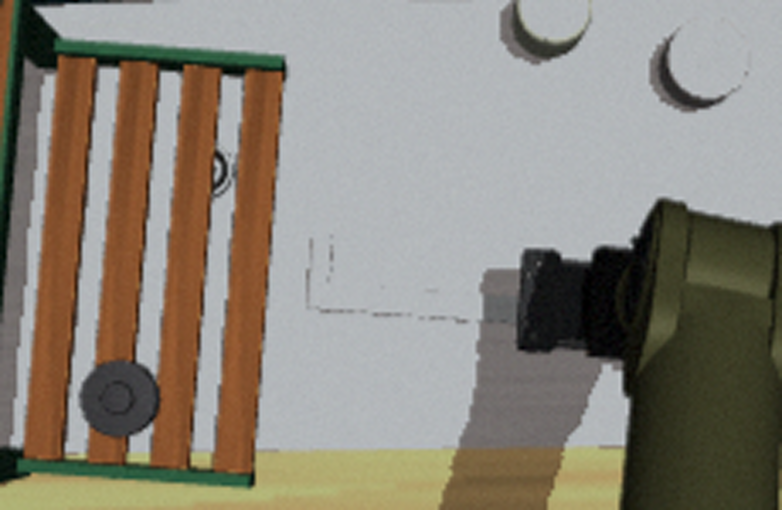

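Request:
{"api": "send_rows", "payload": {
  "commands": [
    {"delta_rot":[0,0,0],"linear":[0,0,-14],"grip":0},
    {"delta_rot":[0,0,0],"linear":[0,0,-14],"grip":0},
    {"delta_rot":[0,0,0],"linear":[0,0,-14],"grip":0},
    {"delta_rot":[0,0,0],"linear":[0,0,-14],"grip":0},
    {"delta_rot":[0,0,0],"linear":[0,0,0],"grip":0},
    {"delta_rot":[0,0,0],"linear":[0,0,0],"grip":0}
  ]
}}

```text
t: 6.1
tool_pos: [0.4996, -0.1346, 0.0605]
orientation: [-0.09, -2.179, 2.18]
wrist_force: [-0.3, -0.0, -2.1]
finger_gap: 0.0141
```

Run:
```python
from h import *
o,R=st(); print(R.round(4),o['ft_torque'])
t=cams.read_camera("top")
cv2.imwrite("pics/c4.png",cv2.resize(t[140:290,160:390,::-1],None,fx=3.4,fy=3.4,interpolation=cv2.INTER_CUBIC))
t=cams.read_camera("side");cv2.imwrite("pics/s4.png",cv2.resize(t[150:360,140:380,::-1],None,fx=2.8,fy=2.8,interpolation=cv2.INTER_CUBIC))
```

```text
t 6.10 pos [ 499.6 -134.6   60.5] gap 0.0141 F [-0.3 -0.  -2.1]
[[-9.966e-01 -1.000e-04 -8.210e-02]
 [ 8.210e-02 -4.000e-04 -9.966e-01]
 [ 1.000e-04 -1.000e+00  4.000e-04]] [-0.08987462  0.02344672  0.03919658]
```

View pics/c4.png

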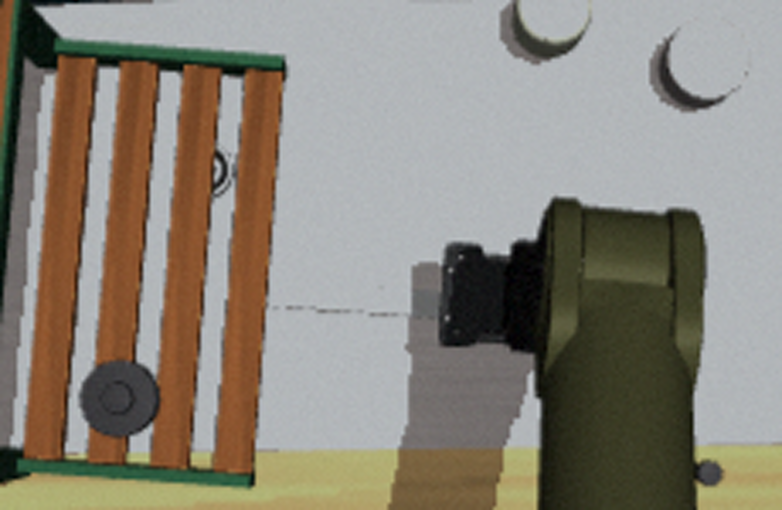

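View pics/s4.png

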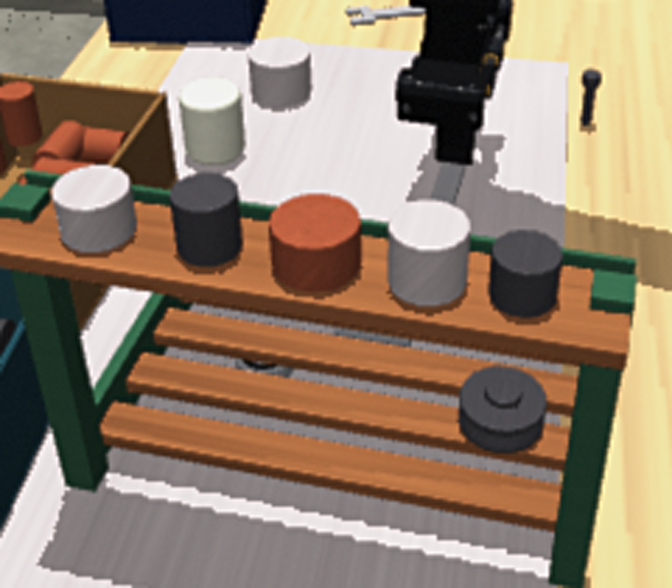

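The hook is under the front slat without contact. The side view shows it at (370,338) and the bearing at (262,360). Going further in.

Request:
{"api": "send_rows", "payload": {
  "commands": [
    {"delta_rot":[0,0,0],"linear":[0,0,-14],"grip":0},
    {"delta_rot":[0,0,0],"linear":[0,0,-14],"grip":0},
    {"delta_rot":[0,0,0],"linear":[0,0,-14],"grip":0},
    {"delta_rot":[0,0,0],"linear":[0,0,-14],"grip":0},
    {"delta_rot":[0,0,0],"linear":[0,0,-14],"grip":0},
    {"delta_rot":[0,0,0],"linear":[0,0,-14],"grip":0},
    {"delta_rot":[0,0,0],"linear":[0,0,0],"grip":0},
    {"delta_rot":[0,0,0],"linear":[0,0,0],"grip":0},
    {"delta_rot":[0,0,0],"linear":[0,0,0],"grip":0}
  ]
}}

```text
t: 6.95
tool_pos: [0.5065, -0.0525, 0.0605]
orientation: [-0.092, -2.177, 2.179]
wrist_force: [-0.5, 0.0, -1.3]
finger_gap: 0.014
```

Run:
```python
from h import *
o,R=st(); print(R.round(4),o['ft_torque'])
t=cams.read_camera("top"); cv2.imwrite("pics/top5.png",t[:,:,::-1])
cv2.imwrite("pics/c5.png",cv2.resize(t[145:285,160:260,::-1],None,fx=4.2,fy=4.2,interpolation=cv2.INTER_CUBIC))
t=cams.read_camera("side");cv2.imwrite("pics/side5.png",t[:,:,::-1]);cv2.imwrite("pics/s5.png",cv2.resize(t[250:340,170:360,::-1],None,fx=4.2,fy=4.2,interpolation=cv2.INTER_CUBIC))
```

```text
t 6.95 pos [506.5 -52.5  60.5] gap 0.0140 F [-0.5  0.  -1.3]
[[-9.964e-01 -3.000e-04 -8.470e-02]
 [ 8.470e-02 -1.000e-03 -9.964e-01]
 [ 2.000e-04 -1.000e+00  1.000e-03]] [-0.10461413  0.06334611  0.07816446]
```

View pics/c5.png

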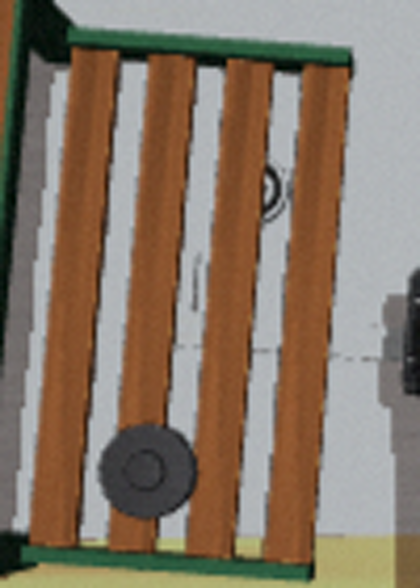

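View pics/s5.png

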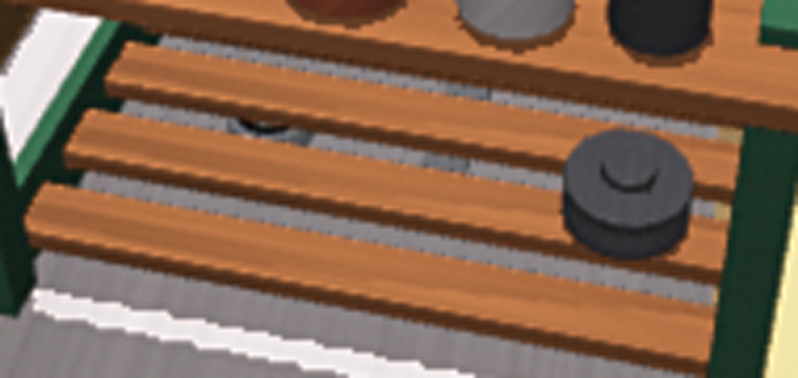

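Request:
{"api": "send_rows", "payload": {
  "commands": [
    {"delta_rot":[0,0,0],"linear":[0,0,-3],"grip":0},
    {"delta_rot":[0,0,0],"linear":[0,0,0],"grip":0},
    {"delta_rot":[0,0,0],"linear":[-10,0,0],"grip":0},
    {"delta_rot":[0,0,0],"linear":[-10,0,0],"grip":0},
    {"delta_rot":[0,0,0],"linear":[-10,0,0],"grip":0},
    {"delta_rot":[0,0,0],"linear":[-10,0,0],"grip":0},
    {"delta_rot":[0,0,0],"linear":[-8,0,0],"grip":0},
    {"delta_rot":[0,0,0],"linear":[0,0,0],"grip":0},
    {"delta_rot":[0,0,0],"linear":[0,0,0],"grip":0},
    {"delta_rot":[0,0,0],"linear":[0,0,0],"grip":0}
  ]
}}

```text
t: 7.88
tool_pos: [0.5542, -0.0515, 0.0602]
orientation: [-0.089, -2.179, 2.178]
wrist_force: [-0.1, 0.4, -1.7]
finger_gap: 0.0137
```

Run:
```python
from h import *
o,R=st(); print(R.round(4),o['ft_torque'])
t=cams.read_camera("top"); cv2.imwrite("pics/top6.png",t[:,:,::-1])
cv2.imwrite("pics/c6.png",cv2.resize(t[145:285,160:260,::-1],None,fx=4.2,fy=4.2,interpolation=cv2.INTER_CUBIC))
t=cams.read_camera("side");cv2.imwrite("pics/side6.png",t[:,:,::-1]);cv2.imwrite("pics/s6.png",cv2.resize(t[250:340,170:360,::-1],None,fx=4.2,fy=4.2,interpolation=cv2.INTER_CUBIC))
```

```text
t 7.88 pos [554.2 -51.5  60.2] gap 0.0137 F [-0.1  0.4 -1.7]
[[-9.966e-01 -1.200e-03 -8.270e-02]
 [ 8.270e-02  1.000e-04 -9.966e-01]
 [ 1.200e-03 -1.000e+00 -0.000e+00]] [-0.08254837  0.01886373 -0.01747014]
```

View pics/c6.png

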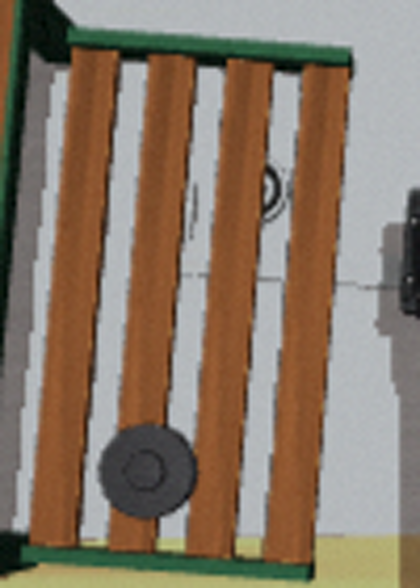

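View pics/s6.png

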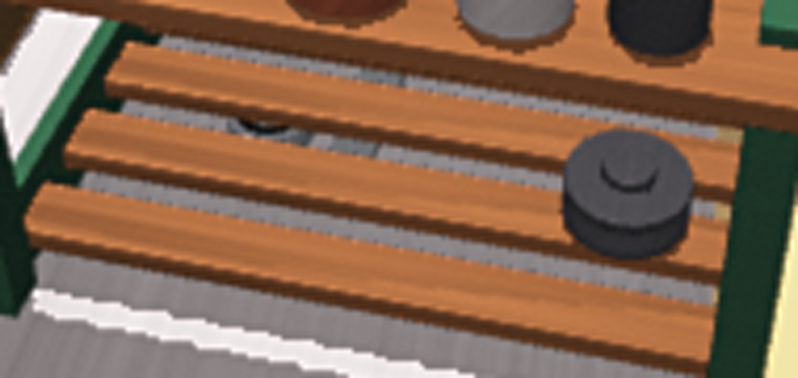

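Request:
{"api": "send_rows", "payload": {
  "commands": [
    {"delta_rot":[0,0,0],"linear":[-3,0,0],"grip":0},
    {"delta_rot":[0,0,0],"linear":[-3,0,0],"grip":0},
    {"delta_rot":[0,0,0],"linear":[0,1,0],"grip":0},
    {"delta_rot":[0,0,0],"linear":[0,0.5,0],"grip":0},
    {"delta_rot":[0,0,0],"linear":[0,0.5,0],"grip":0},
    {"delta_rot":[0,0,0],"linear":[0,0.5,0],"grip":0},
    {"delta_rot":[0,0,0],"linear":[0,0.4,0],"grip":0},
    {"delta_rot":[0,0,0],"linear":[0,0,0],"grip":0},
    {"delta_rot":[0,0,0],"linear":[0,0,0],"grip":0}
  ]
}}

```text
t: 8.73
tool_pos: [0.5606, -0.0521, 0.0576]
orientation: [-0.09, -2.179, 2.179]
wrist_force: [-0.7, -0.4, -2.2]
finger_gap: 0.0135
```

Run:
```python
from h import *
o,R=st(); print(R.round(4),o['ft_torque'])
```

```text
t 8.73 pos [560.6 -52.1  57.6] gap 0.0135 F [-0.7 -0.4 -2.2]
[[-9.966e-01 -1.000e-04 -8.280e-02]
 [ 8.280e-02 -1.000e-04 -9.966e-01]
 [ 1.000e-04 -1.000e+00  1.000e-04]] [-0.11820273 -0.04085713  0.05091243]
```

Request:
{"api": "send_rows", "payload": {
  "commands": [
    {"delta_rot":[0,0,0],"linear":[0,0.4,0],"grip":0},
    {"delta_rot":[0,0,0],"linear":[0,0.4,0],"grip":0},
    {"delta_rot":[0,0,0],"linear":[0,0.4,0],"grip":0},
    {"delta_rot":[0,0,0],"linear":[0,0,0],"grip":0},
    {"delta_rot":[0,0,0],"linear":[0,0,0],"grip":0}
  ]
}}

```text
t: 9.15
tool_pos: [0.5606, -0.0521, 0.0564]
orientation: [-0.09, -2.179, 2.179]
wrist_force: [-0.2, -0.6, -1.3]
finger_gap: 0.0132
```

Request:
{"api": "send_rows", "payload": {
  "commands": [
    {"delta_rot":[0,0,0],"linear":[0,0.4,0],"grip":0},
    {"delta_rot":[0,0,0],"linear":[0,0,0],"grip":0},
    {"delta_rot":[0,0,0],"linear":[0,0,0],"grip":0}
  ]
}}

```text
t: 9.4
tool_pos: [0.5606, -0.0521, 0.056]
orientation: [-0.09, -2.179, 2.179]
wrist_force: [0.7, 0.1, -2.2]
finger_gap: 0.0135
```

Request:
{"api": "send_rows", "payload": {
  "commands": [
    {"delta_rot":[0,0,0],"linear":[0,0.3,0],"grip":0},
    {"delta_rot":[0,0,0],"linear":[0,0,0],"grip":0},
    {"delta_rot":[0,0,0],"linear":[0,0,0],"grip":0}
  ]
}}

```text
t: 9.65
tool_pos: [0.5606, -0.0522, 0.0557]
orientation: [-0.09, -2.179, 2.179]
wrist_force: [-0.3, -0.2, -2.0]
finger_gap: 0.0134
```

Request:
{"api": "send_rows", "payload": {
  "commands": [
    {"delta_rot":[0,0,0],"linear":[0,0.3,0],"grip":0},
    {"delta_rot":[0,0,0],"linear":[0,0,0],"grip":0},
    {"delta_rot":[0,0,0],"linear":[0,0,0],"grip":0}
  ]
}}

```text
t: 9.9
tool_pos: [0.5607, -0.0522, 0.0556]
orientation: [-0.091, -2.179, 2.179]
wrist_force: [0.2, -0.3, -0.0]
finger_gap: 0.014
```

Request:
{"api": "send_rows", "payload": {
  "commands": [
    {"delta_rot":[0,0,0],"linear":[0,0.3,0],"grip":0},
    {"delta_rot":[0,0,0],"linear":[0,0,0],"grip":0},
    {"delta_rot":[0,0,0],"linear":[0,0,0],"grip":0}
  ]
}}

```text
t: 10.15
tool_pos: [0.5607, -0.0522, 0.0555]
orientation: [-0.091, -2.179, 2.179]
wrist_force: [-1.7, -0.0, 3.9]
finger_gap: 0.0135
```

Request:
{"api": "send_rows", "payload": {
  "commands": [
    {"delta_rot":[0,0,0],"linear":[0,0.3,0],"grip":0},
    {"delta_rot":[0,0,0],"linear":[0,0,0],"grip":0},
    {"delta_rot":[0,0,0],"linear":[0,0,0],"grip":0}
  ]
}}

```text
t: 10.4
tool_pos: [0.5607, -0.0522, 0.0556]
orientation: [-0.091, -2.179, 2.179]
wrist_force: [-2.5, -0.1, 5.4]
finger_gap: 0.0135
```

Request:
{"api": "send_rows", "payload": {
  "commands": [
    {"delta_rot":[0,0,0],"linear":[0,0.3,0],"grip":0},
    {"delta_rot":[0,0,0],"linear":[0,0,0],"grip":0},
    {"delta_rot":[0,0,0],"linear":[0,0,0],"grip":0}
  ]
}}

```text
t: 10.65
tool_pos: [0.5608, -0.0521, 0.0556]
orientation: [-0.091, -2.179, 2.18]
wrist_force: [-4.3, -0.3, 8.8]
finger_gap: 0.0136
```

Request:
{"api": "send_rows", "payload": {
  "commands": [
    {"delta_rot":[0,0,0],"linear":[0,0.3,0],"grip":0},
    {"delta_rot":[0,0,0],"linear":[0,0,0],"grip":0},
    {"delta_rot":[0,0,0],"linear":[0,0,0],"grip":0}
  ]
}}

```text
t: 10.9
tool_pos: [0.5608, -0.0522, 0.0556]
orientation: [-0.091, -2.178, 2.18]
wrist_force: [-5.2, 0.3, 10.4]
finger_gap: 0.0136
```

Run:
```python
from h import *
o,R=st(); print(R.round(4),o['ft_torque'])
```

```text
t 10.90 pos [560.8 -52.2  55.6] gap 0.0136 F [-5.2  0.3 10.4]
[[-9.965e-01  0.000e+00 -8.310e-02]
 [ 8.310e-02 -6.000e-04 -9.965e-01]
 [-1.000e-04 -1.000e+00  6.000e-04]] [0.15816732 1.06169321 0.04169256]
```

Request:
{"api": "send_rows", "payload": {
  "commands": [
    {"delta_rot":[0,0,0],"linear":[0,0.3,0],"grip":0},
    {"delta_rot":[0,0,0],"linear":[0,0,0],"grip":0},
    {"delta_rot":[0,0,0],"linear":[0,0,0],"grip":0},
    {"delta_rot":[0,0,0],"linear":[0,0,0],"grip":0}
  ]
}}

```text
t: 11.23
tool_pos: [0.5608, -0.0522, 0.0556]
orientation: [-0.091, -2.178, 2.18]
wrist_force: [-6.2, -0.4, 11.9]
finger_gap: 0.0134
```

Run:
```python
from h import *
o,R=st()
t=cams.read_camera("top")
cv2.imwrite("pics/c7.png",cv2.resize(t[145:285,160:260,::-1],None,fx=4.2,fy=4.2,interpolation=cv2.INTER_CUBIC))
```

```text
t 11.23 pos [560.8 -52.2  55.6] gap 0.0134 F [-6.2 -0.4 11.9]
```

View pics/c7.png

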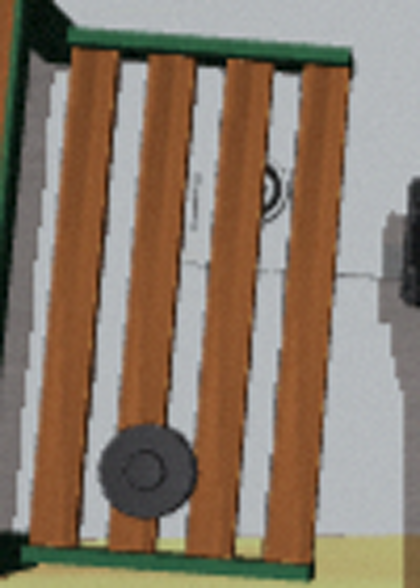

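Request:
{"api": "send_rows", "payload": {
  "commands": [
    {"delta_rot":[0,0,0],"linear":[0,0.3,0],"grip":0},
    {"delta_rot":[0,0,0],"linear":[0,0,0],"grip":0},
    {"delta_rot":[0,0,0],"linear":[0,0,1],"grip":0},
    {"delta_rot":[0,0,0],"linear":[0,0,1],"grip":0},
    {"delta_rot":[0,0,0],"linear":[0,0,1],"grip":0},
    {"delta_rot":[0,0,0],"linear":[0,0,1],"grip":0}
  ]
}}

```text
t: 11.78
tool_pos: [0.5608, -0.0524, 0.0556]
orientation: [-0.089, -2.184, 2.176]
wrist_force: [-5.2, 7.5, 13.2]
finger_gap: 0.0134
```

Request:
{"api": "send_rows", "payload": {
  "commands": [
    {"delta_rot":[0,0,0],"linear":[0,0,2],"grip":0},
    {"delta_rot":[0,0,0],"linear":[0,0,2],"grip":0},
    {"delta_rot":[0,0,0],"linear":[0,0,2],"grip":0},
    {"delta_rot":[0,0,0],"linear":[0,0,2],"grip":0}
  ]
}}

```text
t: 12.12
tool_pos: [0.5621, -0.0601, 0.0556]
orientation: [-0.093, -2.187, 2.178]
wrist_force: [0.9, 7.2, 8.6]
finger_gap: 0.0139
```

Request:
{"api": "send_rows", "payload": {
  "commands": [
    {"delta_rot":[0,0,0],"linear":[0,0.4,1],"grip":0},
    {"delta_rot":[0,0,0],"linear":[0,0.4,1],"grip":0},
    {"delta_rot":[0,0,0],"linear":[0,0,2],"grip":0},
    {"delta_rot":[0,0,0],"linear":[0,0,2],"grip":0}
  ]
}}

```text
t: 12.45
tool_pos: [0.5625, -0.0647, 0.0556]
orientation: [-0.094, -2.19, 2.178]
wrist_force: [-0.0, 8.8, 11.9]
finger_gap: 0.0137
```

Run:
```python
from h import *
o,R=st(); print(R.round(4))
```

```text
t 12.45 pos [562.5 -64.7  55.6] gap 0.0137 F [-0.   8.8 11.9]
[[-0.9968  0.0069 -0.0794]
 [ 0.0795  0.0052 -0.9968]
 [-0.0065 -1.     -0.0057]]
```

Request:
{"api": "send_rows", "payload": {
  "commands": [
    {"delta_rot":[0,0,0],"linear":[0,0.4,2],"grip":0},
    {"delta_rot":[0,0,0],"linear":[0,0,2],"grip":0},
    {"delta_rot":[0,0,0],"linear":[0,0,2],"grip":0},
    {"delta_rot":[0,0,0],"linear":[0,0,2],"grip":0}
  ]
}}

```text
t: 12.78
tool_pos: [0.5626, -0.0718, 0.0557]
orientation: [-0.095, -2.192, 2.178]
wrist_force: [1.0, 10.6, 12.3]
finger_gap: 0.0138
```

Request:
{"api": "send_rows", "payload": {
  "commands": [
    {"delta_rot":[0,0,0],"linear":[0,0,2],"grip":0},
    {"delta_rot":[0,0,0],"linear":[0,0,2],"grip":0},
    {"delta_rot":[0,0,0],"linear":[0,0,2],"grip":0},
    {"delta_rot":[0,0,0],"linear":[0,0,2],"grip":0}
  ]
}}

```text
t: 13.12
tool_pos: [0.5621, -0.0799, 0.0557]
orientation: [-0.096, -2.192, 2.178]
wrist_force: [1.0, 9.8, 11.8]
finger_gap: 0.0136
```

Run:
```python
from h import *
o,R=st()
t=cams.read_camera("top")
cv2.imwrite("pics/c8.png",cv2.resize(t[145:285,160:260,::-1],None,fx=4.2,fy=4.2,interpolation=cv2.INTER_CUBIC))
```

```text
t 13.12 pos [562.1 -79.9  55.7] gap 0.0136 F [ 1.   9.8 11.8]
```

View pics/c8.png

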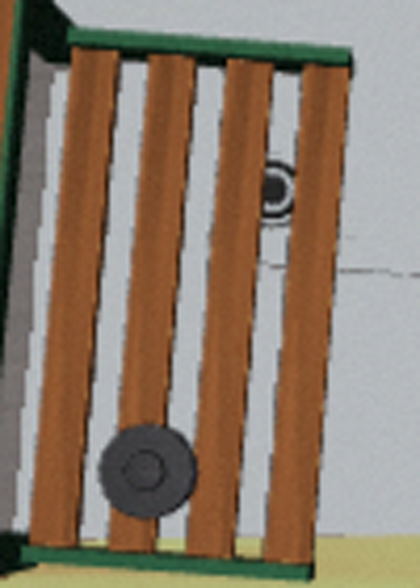

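Request:
{"api": "send_rows", "payload": {
  "commands": [
    {"delta_rot":[0,0,0],"linear":[0,0.3,2.5],"grip":0},
    {"delta_rot":[0,0,0],"linear":[0,0,2.5],"grip":0},
    {"delta_rot":[0,0,0],"linear":[0,0,2.5],"grip":0},
    {"delta_rot":[0,0,0],"linear":[0,0,2.5],"grip":0},
    {"delta_rot":[0,0,0],"linear":[0,0,2.5],"grip":0},
    {"delta_rot":[0,0,0],"linear":[0,0,2.5],"grip":0}
  ]
}}

```text
t: 13.67
tool_pos: [0.5613, -0.0943, 0.0557]
orientation: [-0.096, -2.193, 2.178]
wrist_force: [2.1, 10.9, 13.9]
finger_gap: 0.0135
```

Request:
{"api": "send_rows", "payload": {
  "commands": [
    {"delta_rot":[0,0,0],"linear":[0,0,2.5],"grip":0},
    {"delta_rot":[0,0,0],"linear":[0,0,2.5],"grip":0},
    {"delta_rot":[0,0,0],"linear":[0,0,2.5],"grip":0},
    {"delta_rot":[0,0,0],"linear":[0,0,2.5],"grip":0},
    {"delta_rot":[0,0,0],"linear":[0,0,2.5],"grip":0},
    {"delta_rot":[0,0,0],"linear":[0,0,2.5],"grip":0}
  ]
}}

```text
t: 14.17
tool_pos: [0.5601, -0.1093, 0.0557]
orientation: [-0.096, -2.193, 2.178]
wrist_force: [1.4, 11.9, 14.0]
finger_gap: 0.0137
```

Request:
{"api": "send_rows", "payload": {
  "commands": [
    {"delta_rot":[0,0,0],"linear":[0,0,2.5],"grip":0},
    {"delta_rot":[0,0,0],"linear":[0,0,2.5],"grip":0},
    {"delta_rot":[0,0,0],"linear":[0,0,2.5],"grip":0},
    {"delta_rot":[0,0,0],"linear":[0,0,2.5],"grip":0},
    {"delta_rot":[0,0,0],"linear":[0,0,2.5],"grip":0},
    {"delta_rot":[0,0,0],"linear":[0,0,2.5],"grip":0}
  ]
}}

```text
t: 14.67
tool_pos: [0.559, -0.1242, 0.0557]
orientation: [-0.096, -2.193, 2.178]
wrist_force: [1.1, 12.1, 14.1]
finger_gap: 0.0137
```

Run:
```python
from h import *
o,R=st()
t=cams.read_camera("top")
cv2.imwrite("pics/c9.png",cv2.resize(t[145:285,160:300,::-1],None,fx=4.2,fy=4.2,interpolation=cv2.INTER_CUBIC))
```

```text
t 14.67 pos [ 559.  -124.2   55.7] gap 0.0137 F [ 1.1 12.1 14.1]
```

View pics/c9.png

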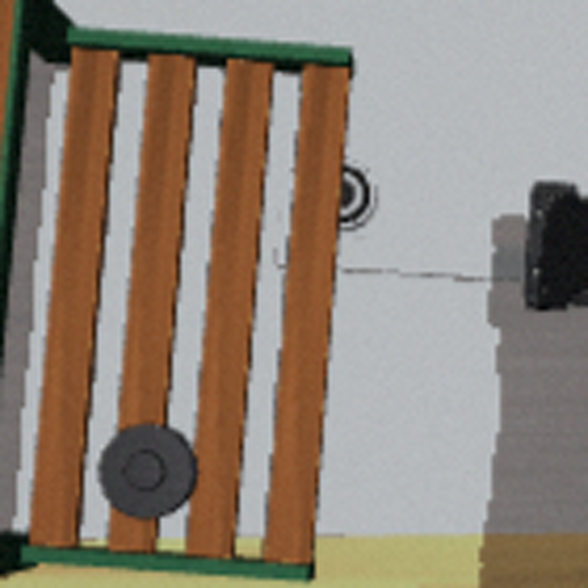

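The bearing centre is at about (340,195), half out and still in the hook. Continuing the rake.

Request:
{"api": "send_rows", "payload": {
  "commands": [
    {"delta_rot":[0,0,0],"linear":[0,0,2.5],"grip":0},
    {"delta_rot":[0,0,0],"linear":[0,0,2.5],"grip":0},
    {"delta_rot":[0,0,0],"linear":[0,0,2.5],"grip":0},
    {"delta_rot":[0,0,0],"linear":[0,0,2.5],"grip":0},
    {"delta_rot":[0,0,0],"linear":[0,0,2.5],"grip":0},
    {"delta_rot":[0,0,0],"linear":[0,0,2.5],"grip":0},
    {"delta_rot":[0,0,0],"linear":[0,0,2.5],"grip":0}
  ]
}}

```text
t: 15.3
tool_pos: [0.5576, -0.1416, 0.0557]
orientation: [-0.096, -2.193, 2.178]
wrist_force: [0.7, 11.8, 14.0]
finger_gap: 0.0134
```

Request:
{"api": "send_rows", "payload": {
  "commands": [
    {"delta_rot":[0,0,0],"linear":[0,0,2.5],"grip":0},
    {"delta_rot":[0,0,0],"linear":[0,0,2.5],"grip":0},
    {"delta_rot":[0,0,0],"linear":[0,0,2.5],"grip":0},
    {"delta_rot":[0,0,0],"linear":[0,0,2.5],"grip":0},
    {"delta_rot":[0,0,0],"linear":[0,0,2.5],"grip":0},
    {"delta_rot":[0,0,0],"linear":[0,0,2.5],"grip":0},
    {"delta_rot":[0,0,0],"linear":[0,0,2.5],"grip":0}
  ]
}}

```text
t: 15.88
tool_pos: [0.5562, -0.159, 0.0557]
orientation: [-0.095, -2.192, 2.178]
wrist_force: [2.0, 12.8, 15.1]
finger_gap: 0.0134
```

Request:
{"api": "send_rows", "payload": {
  "commands": [
    {"delta_rot":[0,0,0],"linear":[0,0,2.5],"grip":0},
    {"delta_rot":[0,0,0],"linear":[0,0,2.5],"grip":0},
    {"delta_rot":[0,0,0],"linear":[0,0,2.5],"grip":0},
    {"delta_rot":[0,0,0],"linear":[0,0,2.5],"grip":0},
    {"delta_rot":[0,0,0],"linear":[0,0,2.5],"grip":0},
    {"delta_rot":[0,0,0],"linear":[0,0,2.5],"grip":0},
    {"delta_rot":[0,0,0],"linear":[0,0,2.5],"grip":0},
    {"delta_rot":[0,0,0],"linear":[0,0,2.5],"grip":0}
  ]
}}

```text
t: 16.55
tool_pos: [0.5547, -0.1789, 0.0557]
orientation: [-0.095, -2.192, 2.178]
wrist_force: [2.1, 12.4, 15.9]
finger_gap: 0.0134
```

Request:
{"api": "send_rows", "payload": {
  "commands": [
    {"delta_rot":[0,0,0],"linear":[0,0,2.5],"grip":0},
    {"delta_rot":[0,0,0],"linear":[0,0,2.5],"grip":0},
    {"delta_rot":[0,0,0],"linear":[0,0,2.5],"grip":0},
    {"delta_rot":[0,0,0],"linear":[0,0,2.5],"grip":0},
    {"delta_rot":[0,0,0],"linear":[0,0,2.5],"grip":0},
    {"delta_rot":[0,0,0],"linear":[0,0,2.5],"grip":0},
    {"delta_rot":[0,0,0],"linear":[0,0,2.5],"grip":0},
    {"delta_rot":[0,0,0],"linear":[0,0,2.5],"grip":0},
    {"delta_rot":[0,0,0],"linear":[0,0,2.5],"grip":0},
    {"delta_rot":[0,0,0],"linear":[0,0,2.5],"grip":0}
  ]
}}

```text
t: 17.38
tool_pos: [0.5527, -0.2038, 0.0557]
orientation: [-0.095, -2.192, 2.178]
wrist_force: [1.5, 12.1, 15.2]
finger_gap: 0.0138
```

Run:
```python
from h import *
o,R=st();print(R.round(4))
t=cams.read_camera("top")
cv2.imwrite("pics/c10.png",cv2.resize(t[145:285,160:340,::-1],None,fx=4,fy=4,interpolation=cv2.INTER_CUBIC))
```

```text
t 17.38 pos [ 552.7 -203.8   55.7] gap 0.0138 F [ 1.5 12.1 15.2]
[[-0.9969  0.0085 -0.0782]
 [ 0.0782  0.0061 -0.9969]
 [-0.008  -0.9999 -0.0067]]
```

View pics/c10.png

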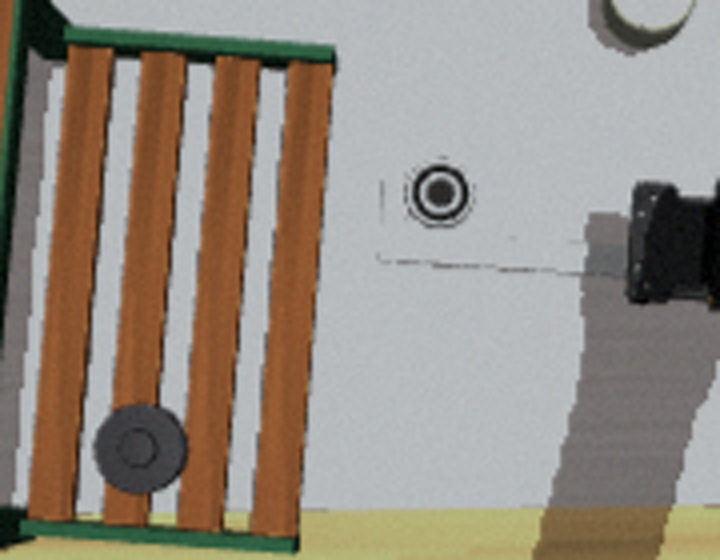

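Request:
{"api": "send_rows", "payload": {
  "commands": [
    {"delta_rot":[0,0,0],"linear":[0,-0.5,0],"grip":0},
    {"delta_rot":[0,0,0],"linear":[0,-0.5,0],"grip":0},
    {"delta_rot":[0,0,0],"linear":[0,-0.5,0],"grip":0},
    {"delta_rot":[0,0,0],"linear":[0,-0.5,0],"grip":0},
    {"delta_rot":[0,0,0],"linear":[0,0,0],"grip":0},
    {"delta_rot":[0,0,0],"linear":[0,0,0],"grip":0}
  ]
}}

```text
t: 17.93
tool_pos: [0.5505, -0.2077, 0.0557]
orientation: [-0.094, -2.185, 2.18]
wrist_force: [1.3, 6.5, 6.2]
finger_gap: 0.0132
```

Run:
```python
from h import *
o,R=st();print(R.round(4))
```

```text
t 17.93 pos [ 550.5 -207.7   55.7] gap 0.0132 F [1.3 6.5 6.2]
[[-0.9967  0.0054 -0.0809]
 [ 0.0809  0.0024 -0.9967]
 [-0.0052 -1.     -0.0028]]
```

Request:
{"api": "send_rows", "payload": {
  "commands": [
    {"delta_rot":[0,0,0],"linear":[0,-0.4,-0.5],"grip":0},
    {"delta_rot":[0,0,0],"linear":[0,-0.4,-0.5],"grip":0},
    {"delta_rot":[0,0,0],"linear":[0,-0.3,0],"grip":0},
    {"delta_rot":[0,0,0],"linear":[0,0,0],"grip":0},
    {"delta_rot":[0,0,0],"linear":[0,0,0],"grip":0},
    {"delta_rot":[0,0,0],"linear":[0,0,0],"grip":0}
  ]
}}

```text
t: 18.43
tool_pos: [0.5483, -0.2091, 0.0556]
orientation: [-0.092, -2.18, 2.179]
wrist_force: [3.7, 4.4, 3.5]
finger_gap: 0.0134
```

Run:
```python
from h import *
o,R=st();print(R.round(4))
```

```text
t 18.43 pos [ 548.3 -209.1   55.6] gap 0.0134 F [3.7 4.4 3.5]
[[-9.966e-01  1.300e-03 -8.270e-02]
 [ 8.270e-02  4.000e-04 -9.966e-01]
 [-1.300e-03 -1.000e+00 -5.000e-04]]
```

Request:
{"api": "send_rows", "payload": {
  "commands": [
    {"delta_rot":[0,0,0],"linear":[0,-0.4,-0.3],"grip":0},
    {"delta_rot":[0,0,0],"linear":[0,0,0],"grip":0},
    {"delta_rot":[0,0,0],"linear":[0,0,0],"grip":0}
  ]
}}

```text
t: 18.68
tool_pos: [0.5475, -0.2095, 0.0556]
orientation: [-0.091, -2.179, 2.179]
wrist_force: [1.9, 3.1, 3.0]
finger_gap: 0.0138
```

Request:
{"api": "send_rows", "payload": {
  "commands": [
    {"delta_rot":[0,0,0],"linear":[0,0,0],"grip":30},
    {"delta_rot":[0,0,0],"linear":[0,0,0],"grip":60},
    {"delta_rot":[0,0,0],"linear":[0,0,0],"grip":60},
    {"delta_rot":[0,0,0],"linear":[0,0,0],"grip":60},
    {"delta_rot":[0,0,0],"linear":[0,0,0],"grip":60},
    {"delta_rot":[0,0,0],"linear":[0,0,0],"grip":60},
    {"delta_rot":[0,0,0],"linear":[0,0,0],"grip":60},
    {"delta_rot":[0,0,0],"linear":[0,0,0],"grip":60},
    {"delta_rot":[0,0,0],"linear":[0,0,0],"grip":60},
    {"delta_rot":[0,0,0],"linear":[0,0,0],"grip":60}
  ]
}}

```text
t: 19.52
tool_pos: [0.5476, -0.2093, 0.0557]
orientation: [-0.09, -2.179, 2.179]
wrist_force: [0.3, -0.3, 0.6]
finger_gap: 0.0522
```

Run:
```python
from h import *
o,R=st()
cv2.imwrite("pics/w11.png",cams.read_camera("wrist")[:,:,::-1])
```

```text
t 19.52 pos [ 547.6 -209.3   55.7] gap 0.0522 F [ 0.3 -0.3  0.6]
```

View pics/w11.png

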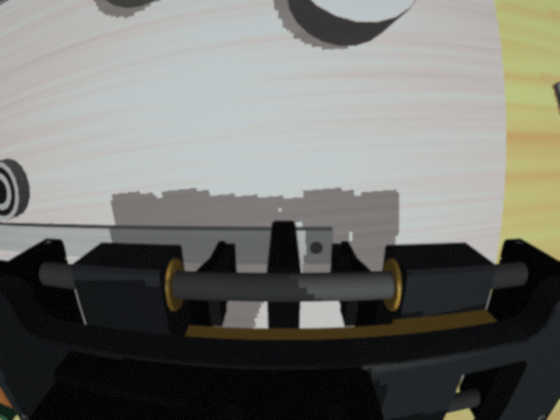

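The fingers are off the grip on both sides (grip at column 285, fingers at 225 and 345). I'll raise the arm straight up.

Request:
{"api": "send_rows", "payload": {
  "commands": [
    {"delta_rot":[0,0,0],"linear":[0,-8,0],"grip":60},
    {"delta_rot":[0,0,0],"linear":[0,-15,0],"grip":60},
    {"delta_rot":[0,0,0],"linear":[0,-20,0],"grip":60},
    {"delta_rot":[0,0,0],"linear":[0,-25,0],"grip":60},
    {"delta_rot":[0,0,0],"linear":[0,-25,0],"grip":60},
    {"delta_rot":[0,0,0],"linear":[0,-25,0],"grip":60},
    {"delta_rot":[0,0,0],"linear":[0,-20,0],"grip":60},
    {"delta_rot":[0,0,0],"linear":[0,0,0],"grip":60},
    {"delta_rot":[0,0,0],"linear":[0,0,0],"grip":60},
    {"delta_rot":[0,0,0],"linear":[0,0,0],"grip":60}
  ]
}}

```text
t: 20.4
tool_pos: [0.5471, -0.2092, 0.1933]
orientation: [-0.089, -2.179, 2.179]
wrist_force: [0.5, -0.8, -0.1]
finger_gap: 0.0527
```

Run:
```python
from h import *
import pickle
o,R=st()
c=cams.camera_info("wrist"); im=cams.read_camera("wrist"); pickle.dump((c,im),open("w12.pkl","wb"))
cv2.imwrite("pics/w12.png",im[:,:,::-1])
cv2.imwrite("pics/s12.png",cams.read_camera("side")[:,:,::-1])
cv2.imwrite("pics/t12.png",cams.read_camera("top")[:,:,::-1])
```

```text
t 20.40 pos [ 547.1 -209.2  193.3] gap 0.0527 F [ 0.5 -0.8 -0.1]
```

View pics/w12.png

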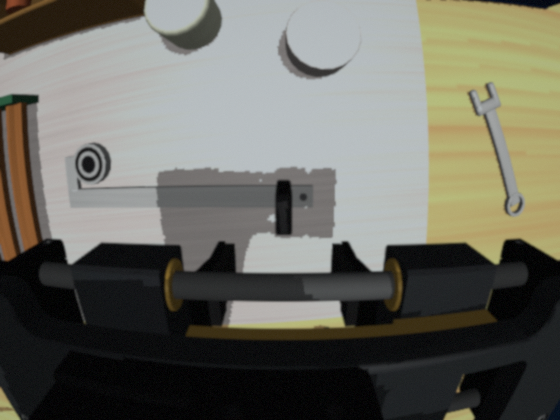

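View pics/s12.png

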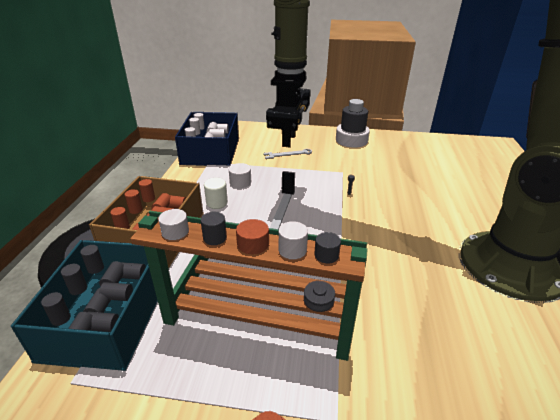

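View pics/t12.png

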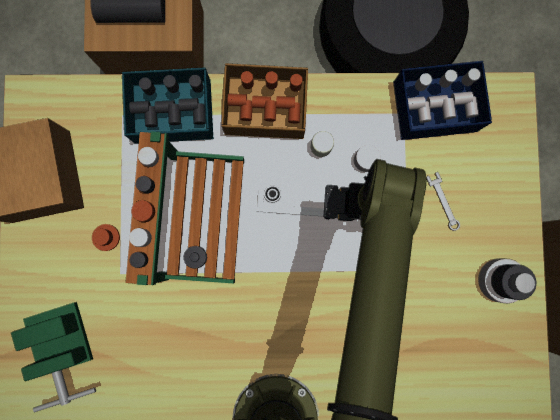

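Run:
```python
from h import *
import pickle
c,_=pickle.load(open("w12.pkl","rb"))
th=-.083; ex=np.array([np.cos(th),np.sin(th)]); ey=np.array([-np.sin(th),np.cos(th)]); O=np.array([.5381,.1834])
rk=lambda P:((np.array([ex,ey])@(P[:2]-O))*1000).round(1)
for n,u,v,z,cc in [("wrist",91,162,.017,c),("wrist",69,207,.011,c),("wrist",67,156,.011,c),("wrist",313,207,.011,c),("top",272.5,194,.017,None),("top",257,212,.006,None)]:
    print(n,u,v,rk(ray(n,u,v,z,cc)))
from rig import hand_in; print(hand_in())
```

```text
wrist 91 162 [  83.7 -178.6]
wrist 69 207 [  31. -133.]
wrist 67 156 [  92.3 -139.4]
wrist 313 207 [  30.2 -421.4]
top 272.5 194 [  77.7 -175.5]
top 257 212 [  26.1 -136.5]
the job is handed in; nothing more can be done
None
```

I raked the bearing out from under the rack with the hooked probe and let go. The job was handed in at about 20.5 s of the 64 s allowed. `hand_in()` gives no verdict, so whether it passed is not confirmed.

**What I did:** I gripped the probe, slid the hook in beside the bearing and moved it sideways behind it. Then I lowered the blade in small steps until it pressed on the sheet. I pulled the bearing straight out through the open front, eased off the press, released the grip and raised the arm clear.

**Press on the sheet:** I worked this out as the wrist reading plus the probe's 2 N weight, so it is an estimate.
- It was about 14 N before the pull began, and 16–18 N as the bearing passed the front edge.
- It dipped once to about 10.6 N early in the pull, so it came close to the 10 N limit at that point.
- The highest estimate at any reading was about 18 N.

**Last checks, in the rack's frame:**

| Item | Measured y | Needed |
|---|---|---|
| Bearing centre | -175 to -179 mm | below -128.5 mm |
| Probe far end | -133 to -139 mm | below -105 mm |

- **Agreement:** the top and wrist cameras agreed to about 3 mm in y but differed by about 5–6 mm in x.
- **Lying flat:** the bearing and probe look flat in the pictures. I did not measure their tilt.
- **Bystanders:** the pulley, filter, flange, wrench and bolt look unmoved. The arm hid part of the piston in the final top view, but it looks in place in the side view.
- **Grip force:** I asked for 100 N as the task says, and the call was accepted, although the listed gripper range is 3 to 60 N. The opening stayed at about 14 mm throughout, so I saw no sign of slipping.

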